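Air a rinsed mixing kettle at the extraction gate

TASK

Lift the rinsed mixing kettle with the blue grip by its handle, set it down gently, upright and centred, on the round black pad in front of the fume extractor, and let go of it. Then, by its orange tab, slide the extractor's sprung gate to half open (the green mark) and hold it there against the spring: the program finishes while still holding the gate half open. Leave everything else on the bench where it stands.

Things in the scene. Friction and masses are not known exactly. Their poses are not given: they have to be found in the camera images.
- handle: Arched handle of the blue kettle, rigidly fixed, over its open mouth. Origin at the centre of its blue grip, a round bar 13 mm thick, 56 mm long along this frame's y; z up. The origin is on the kettle's axis, 140 mm above its underside, 55 mm above its rim. Thin steel bows run from the grip's ends to the rim at y = +-45 mm.
- kettle_center (a point): Centre of the blue-grip kettle (half-way up): open, empty steel pail with a blue band, 76 mm across at the foot, 89 mm at the rim, 85 mm tall (147 mm with handle), about 0.26 kg. The point is 42.5 mm above its underside, 97.5 mm below the grip's centre; z up, y along the grip. Two like kettles (yellow, red grip) stand near it, places swapped at random.
- pad (a point): Centre of the top of the round black rubber pad (124 mm across, top 8 mm above the bench) on the aluminium plate before the extractor's slot. +x points from the pad to the extractor, +y is the way the gate opens, z up. The extractor's front is 80 mm from here along +x; its gate rails stand 12 mm out of it.
- gate_tab (a point): Orange upright tab of the gate, on top of the extractor: 26 mm along x, 12 mm along y, 52 mm tall. Origin at its centre, 132 mm above the bench (tab from 106 to 158 mm; the steel arm under it has its top at 107 mm). +y is the straight line along which it moves as the gate opens, z up.
- gate (a joint): Gate opening in m: 0 shut, 0.040 half, 0.080 fully open. On the extractor's top the tab is level with a thin black mark when shut and when fully open, with the wider green mark when half open. The spring pulls shut with 3 N at 0, rising 0.12 N per mm to 7.8 N at half, 12.6 N fully open; let go, the gate slides shut.
- extractor: White fume extractor, fixed to the bench, 90 mm deep, 250 mm wide, 100 mm high, with base plate, pad and a grey pipe from its back down into the bench. Origin on the bench under the centre of its box; front (slot, gate) faces its -x, the gate opens to its +y.
- kettle: The blue-grip kettle itself with its handle. Origin at the centre of its underside, z up, y along the grip.
- kettle_yellow: Bystander: like kettle with a yellow grip. Origin at the centre of its underside.
- kettle_red: Bystander: like kettle with a red grip. Origin at the centre of its underside.
- spray_can: Bystander: can 60 mm across, 170 mm tall. Origin at the centre of its underside.
- water_bottle: Bystander: clear bottle with blue cap, 64 mm across, 190 mm tall. Origin at the centre of its underside.
- paint_tin: Bystander: closed tin 100 mm across, 110 mm tall. Origin at the centre of its underside.
- tape_roll: Bystander: yellow tape roll lying flat, 90 mm across, 25 mm high. Origin at the centre of its underside.
- stir_stick: Bystander: flat wooden stick 200 x 25 x 5 mm, long along its x. Origin at the centre of its underside.
Not all that is in view belongs to the job. What is shaped like the kettle but purple or turquoise is not meant.

How it is judged:
By the outcome, as a careful person would: the job done as asked, in the order asked, and still so for the second after the job is handed in, while the arm keeps its last pose, push and grip.
It also fails if it takes over 53 s, if anything falls off the work surface, if the arm or the gripper's body presses on something with over 40 N, if the wrist force passes 120 N, or if a joint passes its speed limit or range.

ROBOT

A 7-joint arm with a two-finger parallel gripper is mounted at the origin on the work surface. World frame = base frame: x ahead of the robot, y to its left, z up, the work surface at z = 0. Lengths are in m, angles in degrees, forces in N, time in s.
With the tool pointing down it reaches from about 0.425 to 0.875 m from the base axis. Payload 4.7 kg.
Tool frame: the origin (TCP) lies at the very end of the fingers, on their centre line; the grasp point (between the pads) lies 19 mm behind it; z points along the fingers, y is the direction in which the jaws open and shut (so a half turn about z gives the same grasp; the last joint's range is limited). The gripper opens to 87 mm and grips with 3 to 60 N. Pads are 19 mm wide; open, the fingers measure 117 mm over their backs; the gripper's body (75 mm by 190 mm) begins 51 mm behind the grasp point.
Start: joints at [67.557, 18.392, -4.016, 83.108, 1.295, 78.541, -3.26], TCP at [0.257, -0.597, 0.223] pointing down, gripper open.
Joint ranges: [-163.93, 163.93], [-17.29, 119.83], [-79.2, 71.16], [3.27, 140.29], [-89.18, 269.18], [5.43, 117.66], [-154.24, 154.24]. Speed limits (degrees/s): [147.25, 147.25, 180, 180, 180, 180, 180].

INTERFACE

Orientations are given as [roll, pitch, yaw] about the fixed x, y, z axes, in that order (R = Rz(yaw) Ry(pitch) Rx(roll)).
In Python, from cell import * gives the robot as it stands.
- The arm moves only by the tool arm_command, never from a script. Its argument "targets" is a list that holds one entry, the list of rows, each a list of 7 numbers: the shift along the tool's x, y, z in m, then the turn, a rotation vector about the tool's x, y, z in degrees, then the gripper's target within -1 to 1 (shut at 1, half-way at 0, fully open at -1). In form: [[[tx, ty, tz, rx, ry, rz, claw], ...]]. A call has 1 to 10 rows; each row is the pose to reach, as a shift and turn from the pose commanded when the call began, along the tool's axes at that moment; what a row does not reach only later rows make up. A row lasts 1/10 s, in which the tool goes at most 50 mm and 8.59 degrees, less where a joint would pass 70% of its speed; a pose out of reach is approached as far as the arm can. A call with a gripper value outside its range is refused whole. The fingers move at their own pace and stop on an object; "newtons" is the grip in N (left out, the last holds). Time passes only in rows, so rows that repeat a pose let the fingers close. It gives the time, the measured TCP pose, the force and the opening at its end, in the units of the state.
- get_obs(): the state, without advancing time (a new reading comes with each control period).
- read_camera(name): name is "scene" or "side" or "wrist"; returns a dict with "img" (384x512x3 uint8, red, green, blue), "z_map" (384x512 float32, m along the optical axis (not along the pixel's ray), 0 where there is no reading), "K" (3x3 intrinsics, pixels), "origin" and "attitude" of the camera in the world. Camera axes: x right, y down, z forward; pixel columns grow to the right and rows downward; lengths in m; the calibration is good to about 2 mm. A picture is of the moment at which its call begins.
- sign_off(): hands the job in, once; it reports no verdict.
Trained networks look in the newest picture that a camera, given by its name, has taken for a name from the list of things; names that differ only in an ending like _2 or _b are one class to them, and where a whole thing is asked for, a point or a joint stands for the part that bears it (a point fixed in the world has none). Each returns a list of dicts, best first, with "conf" (0 to 1); they miss things now and then, are a little off and sometimes report something else, mostly with a low value. They report only what shows in the picture. A call takes as long as a camera call. They do not tell look-alikes from the thing itself.
- search_frame(thing, camera): "position" ([column, row] in pixels, amid what is visible of it).
The state is a dict: "time_s": time; "qpos": joint angles; "joint_velocities": joint speeds; "effort": joint torques, N m; "tool_pos": TCP position; "tool_rot": TCP orientation; "force": force on the tool from outside, world axes, zero at the start; "wrist_torque": the same for the moment, N m; "grip_width": finger opening in m.
Only numpy, scipy, OpenCV 4.12 (cv2) and the standard library are available. Lean on these libraries where they do the work, as an engineer would, in place of code of your own. Each camera call takes 0.05 s, during which the arm holds its last target.

## Working session

There is one attempt and no reset: what is moved stays moved. The work goes in short steps, Python scripts to look and compute and a tool call to move; the robot and the scene stay as the last step left them, time stands still between calls to the robot, and variables do not carry over. Pictures are saved under pics/ and viewed, and the job is handed in when it is done.

Besides the shell and the picture viewer there is one more tool, called after "Call:" as a command line: name --argument value ..., lists and objects as JSON in quotes. arm_command: Moves the arm, as the interface text tells. Its arguments: {"type":"object","properties":{"targets":{"type":"array","items":{"type":"array","items":{"type":"array","items":{"type":"number"}}}},"newtons":{"type":"number"}},"required":["targets"]}

```bash
mkdir -p pics; ls; cat > h.py <<'E'
from cell import *
import numpy as np, cv2
from scipy.spatial.transform import Rotation as R
def shot(n,fn=None):
    c=read_camera(n)
    if fn: cv2.imwrite('pics/'+fn,cv2.cvtColor(c['img'],cv2.COLOR_RGB2BGR))
    return c
def att(c):
    a=np.array(c['attitude'])
    return a if a.shape==(3,3) else R.from_euler('xyz',a,degrees=True).as_matrix()
def cloud(c):
    z=c['z_map'];K=c['K'];v,u=np.mgrid[:z.shape[0],:z.shape[1]]
    p=np.stack([(u-K[0][2])/K[0][0]*z,(v-K[1][2])/K[1][1]*z,z],-1)
    return p@att(c).T+np.array(c['origin'])
E
python3 - <<'E'
from h import *
o=get_obs();print(o)
for n in ['scene','side','wrist']:
    c=shot(n,n+'0.png');print(n,c['K'],c['origin'],c['attitude'])
    np.savez(n+'0.npz',**{k:np.array(v) for k,v in c.items()})
    for t in ['handle','kettle','pad','gate_tab','extractor','kettle_yellow','kettle_red']:
        print(t,[(np.round(d['position']).tolist(),round(d['conf'],2)) for d in search_frame(t,n)])
E
```

```text
pics
{'time_s': 0.0, 'qpos': array([67.55785698, 18.43879119, -4.01379478, 83.17579888,  1.29715647,
       78.54068537, -3.25998978]), 'joint_velocities': array([-0.03893157,  0.01511416, -0.03101464,  0.02612108, -0.00267166,
        0.08947346,  0.0118922 ]), 'effort': array([ 3.75705467e-04, -4.91286564e+01, -4.03775750e-01, -3.12527704e+01,
       -6.40020682e-02,  4.36745526e-02,  1.59445899e-04]), 'tool_pos': array([ 0.25628555, -0.59673283,  0.22145648]), 'tool_rot': array([-1.79890082e+02,  8.46669801e-03,  2.32507132e+01]), 'force': array([-0.98830818, -0.2744109 ,  0.18109819]), 'wrist_torque': array([-0.04387447,  0.00771223, -0.0161107 ]), 'grip_width': 0.08699798860113814}
scene [[436.85263225   0.         256.52255435]
 [  0.         436.85263225 193.56778547]
 [  0.           0.           1.        ]] [1.5049763  0.03671851 0.87231535] [-1.26888201e+02 -3.80429912e-02  9.17073372e+01]
handle [([130.0, 178.0], 0.59), ([186.0, 143.0], 0.54), ([96.0, 161.0], 0.48)]
kettle [([188.0, 161.0], 0.65), ([104.0, 180.0], 0.61), ([133.0, 202.0], 0.55), ([419.0, 195.0], 0.31)]
pad
[... 381 characters left out ...]
andle [([370.0, 123.0], 0.54)]
kettle [([365.0, 149.0], 0.81), ([321.0, 152.0], 0.76), ([378.0, 195.0], 0.74)]
pad [([217.0, 220.0], 0.73)]
gate_tab [([230.0, 203.0], 0.86), ([130.0, 316.0], 0.46)]
extractor [([218.0, 219.0], 0.6)]
kettle_yellow [([275.0, 161.0], 0.78)]
kettle_red [([305.0, 175.0], 0.59), ([219.0, 219.0], 0.48), ([105.0, 282.0], 0.25)]
wrist [[339.56655472   0.         254.29475648]
 [  0.         339.56655472 190.66912603]
 [  0.           0.           1.        ]] [ 0.32181564 -0.56934494  0.38513133] [ 1.64904180e+02 -3.86924131e-02 -6.67153545e+01]
handle [([193.0, 18.0], 0.79)]
kettle [([186.0, 31.0], 0.94)]
pad []
gate_tab []
extractor []
kettle_yellow []
kettle_red []
```

View pics/scene0.png

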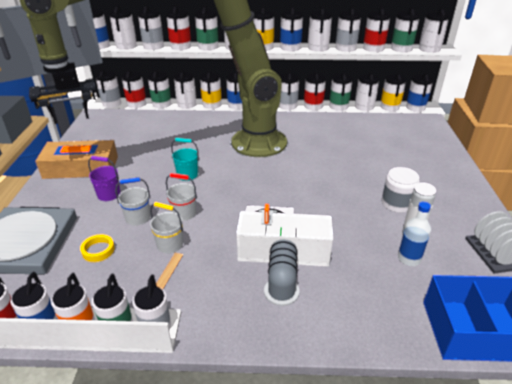

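View pics/side0.png

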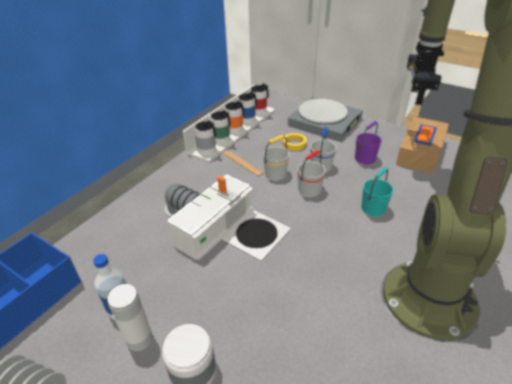

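View pics/wrist0.png

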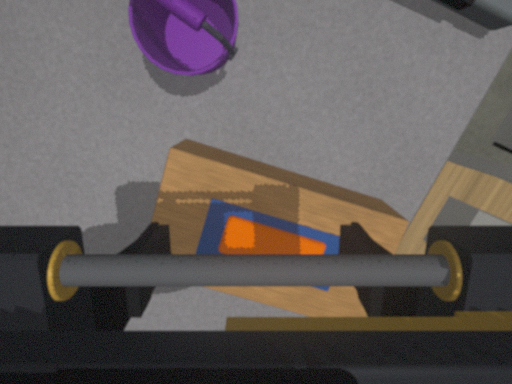

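Candidates (scene pixels) are purple (105,183), turquoise (186,160), red grip (181,198), yellow grip (167,230), and blue grip (134,203) with its bar at about (131,181). In the side view the blue grip is at (325,140). I choose the steel pail with the blue grip and will check it in a crop.

```bash
python3 - <<'E'
from h import *
a=cv2.imread('pics/scene0.png')[140:260,80:220];b=cv2.imread('pics/side0.png')[115:215,250:400]
a=cv2.resize(a,(420,360),interpolation=2);b=cv2.resize(b,(375,250),interpolation=2)
o=np.zeros((360,795,3),np.uint8);o[:,:420]=a;o[:250,420:]=b;cv2.imwrite('pics/crop1.png',o)
for n in ['scene','side']:
    d=np.load(n+'0.npz');P=cloud(d);img=d['img'];hsv=cv2.cvtColor(img,cv2.COLOR_RGB2HSV).astype(int)
    H,S,V=hsv[...,0],hsv[...,1],hsv[...,2];X,Y,Z=P[...,0],P[...,1],P[...,2]
    ok=(d['z_map']>0)&(X>.2)&(X<1)&(Y>-.7)&(Y<.5)
    def rep(nm,m):
        m=m&ok
        k,l,st,ce=cv2.connectedComponentsWithStats(m.astype(np.uint8))
        for i in range(1,k):
            if st[i,4]<5: continue
            q=P[l==i];print(n,nm,ce[i].round(),st[i,4],np.median(q,0).round(4),q.min(0).round(3),q.max(0).round(3))
    rep('blue',(H>100)&(H<122)&(S>150)&(Z>.1)&(Z<.2))
    rep('red',((H<4)|(H>172))&(S>170)&(Z>.08)&(Z<.2))
    rep('orange',(H>=4)&(H<14)&(S>170)&(Z>.09)&(Z<.18))
    rep('yellow',(H>20)&(H<30)&(S>170)&(Z>.1)&(Z<.18))
    rep('black',(V<50)&(Z>0)&(Z<.03)&(X<.8)&(X>.4))
    rep('green',(H>50)&(H<75)&(S>120)&(Z>.09)&(Z<.12))
    rep('white',(V>200)&(S<30)&(Z>.09)&(Z<.11)&(Y>-.2))
E
```

```text
scene blue [129. 180.] 64 [ 0.4785 -0.3645  0.1412] [ 0.466 -0.389  0.134] [ 0.488 -0.335  0.146]
scene blue [424. 207.] 94 [0.6343 0.4331 0.1877] [0.617 0.421 0.177] [0.644 0.447 0.192]
scene red [179. 176.] 60 [ 0.4526 -0.223   0.1421] [ 0.442 -0.25   0.136] [ 0.462 -0.198  0.147]
scene orange [267. 208.] 17 [0.6117 0.0379 0.1551] [0.597 0.033 0.145] [0.619 0.041 0.158]
scene orange [266. 222.] 6 [0.6186 0.0361 0.1127] [0.618 0.033 0.108] [0.62  0.039 0.117]
scene yellow [163. 206.] 71 [ 0.5943 -0.2404  0.1423] [ 0.583 -0.267  0.136] [ 0.605 -0.215  0.147]
scene white [402. 178.] 476 [0.3951 0.4523 0.1071] [0.333 0.408 0.09 ] [0.429 0.5   0.11 ]
scene white [415. 213.] 13 [0.5537 0.4489 0.1008] [0.547 0.447 0.091] [0.557 0.452 0.11 ]
scene white [285. 226.] 2225 [0.6179 0.0916 0.0984] [ 0.55  -0.041  0.09 ] [0.666 0.212 0.109]
scene white [158. 308.] 15 [ 0.9045 -0.1938  0.1079] [ 0.895 -0.199  0.104] [ 0.911 -0.188  0.11 ]
scene white [159. 325.] 75 [ 0.9397 -0.1859  0.0972] [ 0.933 -0.199  0.09 ] [ 0.942 -0.169  0.102]
side blue [324. 132.] 22 [ 0.4725 -0.3564  0.1463] [ 0.465 -0
[... 2362 characters left out ...]
 white [185. 355.] 21 [0.3638 0.4726 0.1094] [0.355 0.466 0.108] [0.373 0.482 0.11 ]
side white [164. 357.] 15 [0.3985 0.4974 0.1035] [0.389 0.491 0.098] [0.408 0.5   0.109]
side white [178. 357.] 8 [0.374  0.484  0.1093] [0.369 0.48  0.109] [0.38  0.486 0.11 ]
side white [191. 358.] 8 [0.3518 0.4725 0.1095] [0.347 0.468 0.109] [0.354 0.476 0.11 ]
side white [173. 360.] 14 [0.3775 0.494  0.1091] [0.37  0.489 0.108] [0.384 0.497 0.11 ]
side white [194. 361.] 9 [0.3408 0.474  0.1095] [0.338 0.47  0.108] [0.345 0.477 0.11 ]
side white [198. 360.] 7 [0.3365 0.4672 0.1089] [0.335 0.465 0.104] [0.34  0.472 0.11 ]
side white [185. 368.] 94 [0.3504 0.4925 0.1036] [0.335 0.478 0.099] [0.37 0.5  0.11]
```

View pics/crop1.png

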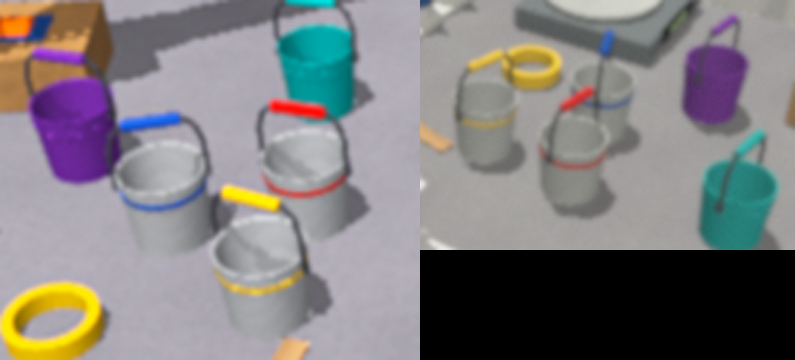

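The crop confirms the steel pail with the blue grip at scene (134,203), and the purple one at (105,183) is a decoy. Next I fit the grip axis, extractor outline and pad.

```bash
python3 - <<'E'
from h import *
for n in ['scene','side']:
    d=np.load(n+'0.npz');P=cloud(d);img=d['img'];hsv=cv2.cvtColor(img,cv2.COLOR_RGB2HSV).astype(int)
    H,S,V=hsv[...,0],hsv[...,1],hsv[...,2];X,Y,Z=P[...,0],P[...,1],P[...,2]
    m=(H>100)&(H<122)&(S>130)&(Z>.12)&(Z<.16)&(abs(X-.475)<.04)&(abs(Y+.36)<.06)
    q=P[m];c=q.mean(0);u,s,vt=np.linalg.svd(q-c);e=(q-c)@vt[0]
    print(n,'grip',len(q),c,'dir',vt[0],np.degrees(np.arctan2(vt[0][1],vt[0][0])),'mid',c+vt[0]*(e.max()+e.min())/2,e.max()-e.min())
    # rim points of blue kettle
    g=c
    m=(abs(X-g[0])<.07)&(abs(Y-g[1])<.07)&(Z>.079)&(Z<.088)
    q=P[m];r=cv2.minEnclosingCircle(q[:,:2].astype(np.float32)*1000);print(' rim',len(q),r,q.min(0),q.max(0))
    # extractor top
    m=(Z>.095)&(Z<.105)&(X>.5)&(X<.75)&(Y>-.1)&(Y<.25)&(S<60)
    r=cv2.minAreaRect(P[m][:,:2].astype(np.float32)*1000);print(' top',m.sum(),r)
    # pad
    m=(V<60)&(Z>0.003)&(Z<.02)&(X>.4)&(X<.56)&(Y>-.1)&(Y<.25)
    if m.sum()>20: print(' pad',m.sum(),cv2.minEnclosingCircle(P[m][:,:2].astype(np.float32)*1000),P[m].mean(0))
    m=(H<14)&(S>150)&(Z>.1)&(Z<.17)&(abs(X-.605)<.04)&(abs(Y-.04)<.03)
    q=P[m];print(' tab',q.min(0),q.max(0),q.mean(0))
a=cv2.imread('pics/side0.png')[165:265,150:300];cv2.imwrite('pics/crop2.png',cv2.resize(a,(780,520),interpolation=2))
E
```

```text
scene grip 74 [ 0.47785991 -0.36300577  0.14085007] dir [ 0.25734703 -0.96591867 -0.02781433] -75.08139179471732 mid [ 0.47782616 -0.36287911  0.14085372] 0.05554784751411892
 rim 119 ((473.4559631347656, -363.42877197265625), 47.34141159057617) [ 0.42670436 -0.40747341  0.07904059] [ 0.51927703 -0.31700852  0.08633491]
 top 2054 ((609.192138671875, 86.26692199707031), (251.28106689453125, 104.57106018066406), 85.90958404541016)
 tab [0.59742602 0.03025209 0.10386597] [0.62028893 0.04135218 0.15805039] [0.61485992 0.03693599 0.13569702]
side grip 30 [ 0.47262551 -0.35823488  0.14547946] dir [-0.2591869   0.96566646 -0.01761912] 105.02420827719737 mid [ 0.47340536 -0.36114041  0.14553247] 0.05047300929227147
 rim 95 ((472.67938232421875, -362.195556640625), 48.17158889770508) [ 0.43265657 -0.40835355  0.07904122] [ 0.51906581 -0.31640811  0.08774743]
 top 1791 ((607.8717041015625, 85.51331329345703), (253.73196411132812, 105.9583969116211), 86.57199096679688)
 pad 773 ((487.3766174316406, 41.55733108520508), 56.47662353515625) [0.48576608 0.04282205 0.00851172]
 tab [0.58997812 0.0330598  0.11620786] [0.61300279 0.04493126 0.16127103] [0.60055573 0.04086944 0.14173543]
```

View pics/crop2.png

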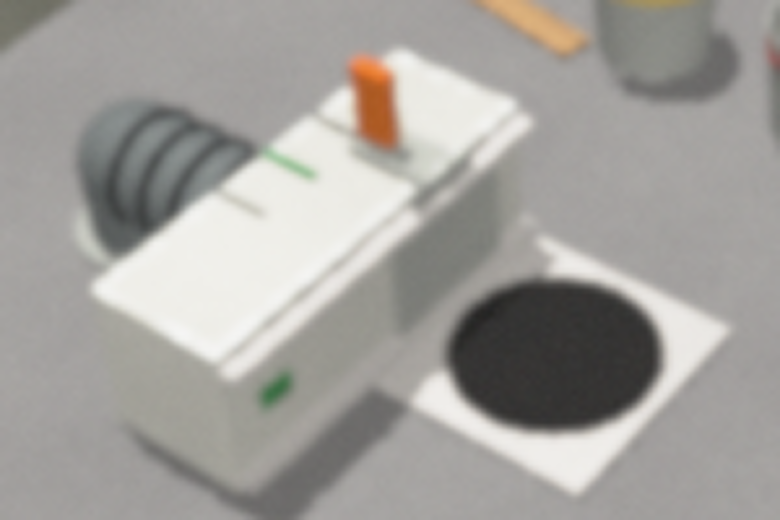

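The crop shows the gate shut, with the tab at about side (222,185), level with the black line. The green mark is at (206,197) and the pad is clear at (257,233).

```bash
python3 - <<'E'
from h import *
d=np.load('side0.npz');img=d['img'];A=att(d);K=d['K'];o=d['origin']
def bp(uv,z):
    uv=np.asarray(uv,float);r=np.c_[(uv[:,0]-K[0,2])/K[0,0],(uv[:,1]-K[1,2])/K[1,1],np.ones(len(uv))]@A.T
    return o+r*((z-o[2])/r[:,2])[:,None]
for th in (80,100,120):
    g=cv2.cvtColor(img,cv2.COLOR_RGB2GRAY);m=(g<th).astype(np.uint8);m[:,:220]=0;m[:,295:]=0;m[:200]=0;m[265:]=0
    k,l,st,ce=cv2.connectedComponentsWithStats(m);i=1+st[1:,4].argmax()
    ct=max(cv2.findContours((l==i).astype(np.uint8),0,1)[0],key=len)
    q=bp(ct[:,0,:],.008);e=cv2.fitEllipse((q[:,:2]*1000).astype(np.float32));print(th,st[i],e)
hsv=cv2.cvtColor(img,cv2.COLOR_RGB2HSV).astype(int)
P=cloud(d);m=(hsv[...,0]>45)&(hsv[...,0]<85)&(hsv[...,1]>70);v,u=np.nonzero(m)
s=(u>195)&(u<215)&(v>188)&(v<205);q=bp(np.c_[u,v][s],.1);print('green',q.mean(0),q.min(0),q.max(0))
E
```

```text
80 [237 219  39  28 857] ((486.3149108886719, 41.3189697265625), (108.69313049316406, 113.68890380859375), 103.85151672363281)
100 [236 219  41  28 902] ((486.8265686035156, 40.8536376953125), (111.34848022460938, 117.06303405761719), 100.20597076416016)
120 [236 218  41  30 947] ((486.9360046386719, 41.18028259277344), (114.8884506225586, 119.37847137451172), 91.11592102050781)<stdin>:13: RuntimeWarning: Mean of empty slice.
  ret = um.true_divide(
Traceback (most recent call last):
ValueError: zero-size array to reduction operation minimum which has no identity
```

Targets: grip axis at about (0.4755, -0.362) with the bar at 105°, and pad at (0.487, 0.041). I move above the kettle with the tool yawed to 105°.

Call:
arm_command --targets '[[[0.15,-0.065,-0.03,0,0,-40,-1],[0.2935,-0.13,-0.03,0,0,-82,-1],[0.2935,-0.13,-0.03,0,0,-82,-1],[0.2935,-0.13,-0.03,0,0,-82,-1],[0.2935,-0.13,-0.03,0,0,-82,-1],[0.2935,-0.13,-0.03,0,0,-82,-1],[0.2935,-0.13,-0.03,0,0,-82,-1],[0.2935,-0.13,-0.03,0,0,-82,-1],[0.2935,-0.13,-0.03,0,0,-82,-1],[0.2935,-0.13,-0.03,0,0,-82,-1]]]' --newtons 20

```text
time_s: 2.2
tool_pos: [0.4751, -0.3617, 0.2526]
tool_rot: [-180.0, 0.0, 105.6]
force: [0.8, -0.5, 0.7]
grip_width: 0.0871
```

```bash
cat >> h.py <<'E'
def delta(target,yaw,o=None):
    """shift in tool axes, turn about tool axes, from measured pose to wanted (tool down)"""
    o=o or get_obs();Rm=R.from_euler('xyz',o['tool_rot'],degrees=True)
    # commanded tool axes assumed exactly down at measured yaw
    Rd=R.from_euler('xyz',[180,0,o['tool_rot'][2]],degrees=True)
    Rt=R.from_euler('xyz',[180,0,yaw],degrees=True)
    return Rd.inv().apply(np.array(target)-o['tool_pos']).round(4),(Rm.inv()*Rt).as_rotvec(degrees=True).round(2)
E
python3 - <<'E'
from h import *
o=get_obs();print({k:np.round(o[k],4) for k in ('time_s','qpos','tool_pos','tool_rot','force','grip_width')})
c=shot('wrist','w1.png');np.savez('w1.npz',**c)
P=cloud(c);hsv=cv2.cvtColor(c['img'],cv2.COLOR_RGB2HSV).astype(int);H,S=hsv[...,0],hsv[...,1];X,Y,Z=P[...,0],P[...,1],P[...,2]
m=(H>100)&(H<122)&(S>130)&(Z>.12)&(Z<.16)&(abs(X-.475)<.05)&(abs(Y+.36)<.07)
q=P[m];m0=q.mean(0);u,s,vt=np.linalg.svd(q-m0);e=(q-m0)@vt[0];print('grip',len(q),m0,vt[0],np.degrees(np.arctan2(vt[0][1],vt[0][0])),m0+vt[0]*(e.max()+e.min())/2,e.max()-e.min(),q[:,2].max())
print(search_frame('handle','wrist'))
E
```

```text
{'time_s': np.float64(2.2), 'qpos': array([ 54.528 ,  12.6099, -23.2963,  87.8208,   5.0361,  80.5947,
        46.4805]), 'tool_pos': array([ 0.4751, -0.3617,  0.2526]), 'tool_rot': array([-1.799952e+02,  1.730000e-02,  1.055692e+02]), 'force': array([ 0.7894, -0.4762,  0.7026]), 'grip_width': np.float64(0.0871)}
grip 806 [ 0.47370695 -0.36450108  0.14590103] [ 0.27892615 -0.96031092 -0.00177071] -73.80384929188966 [ 0.47379563 -0.36480638  0.14590047] 0.0552768699346233 0.1486532850721048
[{'position': [252.0, 185.4], 'conf': 0.62}, {'position': [7.2, 26.2], 'conf': 0.59}, {'position': [121.7, 231.3], 'conf': 0.51}]
```

View pics/w1.png

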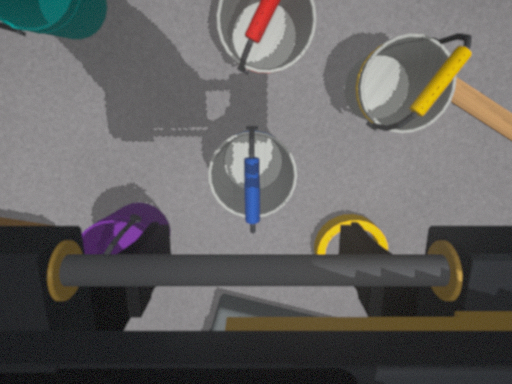

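The wrist view shows the blue grip centred at (252,190), between the fingers. Purple at (125,235) is close to the left finger, so I check that clearance.

```bash
python3 - <<'E'
from h import *
y=np.radians(105.6);xt=np.array([np.cos(y),np.sin(y)]);yt=np.array([np.sin(y),-np.cos(y)])
for f in ['scene0.npz','side0.npz','w1.npz']:
    d=np.load(f);P=cloud(d);hsv=cv2.cvtColor(d['img'],cv2.COLOR_RGB2HSV).astype(int)
    m=(hsv[...,0]>130)&(hsv[...,0]<150)&(hsv[...,1]>100)&(P[...,2]>.06)&(d['z_map']>0)&(P[...,2]<.2)
    q=P[m];w=q[:,:2]-[.4743,-.364];a=w@xt;b=w@yt
    if len(q): print(f,len(q),q.min(0).round(3),q.max(0).round(3),'along x',a.min(),a.max(),'jaw',b.min(),b.max())
    h=q[q[:,2]>.1]
    if len(h): w=h[:,:2]-[.4743,-.364];print('  handle jaw',(w@yt).min(),(w@yt).max(),'x',(w@xt).min(),(w@xt).max(),h[:,2].max())
print(delta([.4743,-.364,.121],105.6))
E
```

```text
scene0.npz 413 [ 0.187 -0.666  0.06 ] [ 0.491 -0.398  0.145] along x -0.22623512246825278 -0.03572553741723965 jaw -0.3373772313030232 0.004962729263270936
  handle jaw -0.15682433460417167 0.003793690800818221 x -0.11461781386047794 -0.03572553741723965 0.1453346580697601
side0.npz 273 [ 0.317 -0.535  0.06 ] [ 0.401 -0.441  0.149] along x -0.13591429251826861 -0.04239911095356481 jaw -0.18268534173423961 -0.1055243468213927
  handle jaw -0.1566376284365267 -0.12128386305811935 x -0.10649781904309338 -0.04544937082974763 0.1492853764421529
w1.npz 617 [ 0.318 -0.506  0.06 ] [ 0.38  -0.444  0.13 ] along x -0.09577236891055131 -0.04732967526171076 jaw -0.18601002819243453 -0.1151064381985497
  handle jaw -0.1291133556414929 -0.12307902352745133 x -0.05652363564070146 -0.047814498620309655 0.12964256844583183
(array([-0.0018, -0.0012,  0.1316]), array([ 0.  ,  0.01, -0.34]))
```

That leaves about 50 mm of clearance. I descend and then close.

Call:
arm_command --targets '[[[-0.002,-0.001,0.035,0,0,0,-1],[-0.002,-0.001,0.07,0,0,0,-1],[-0.002,-0.001,0.1,0,0,0,-1],[-0.002,-0.001,0.12,0,0,0,-1],[-0.002,-0.001,0.131,0,0,0,-1],[-0.002,-0.001,0.131,0,0,0,-1],[-0.002,-0.001,0.131,0,0,0,-1]]]'

```text
time_s: 3.0
tool_pos: [0.4751, -0.3645, 0.1226]
tool_rot: [180.0, 0.1, 105.2]
force: [-0.0, 0.3, 0.4]
grip_width: 0.0867
```

```bash
python3 - <<'E'
from h import *
o=get_obs();print(o['tool_pos'],o['force'])
c=shot('wrist','w2.png')
c=shot('side');cv2.imwrite('pics/s2.png',cv2.resize(cv2.cvtColor(c['img'],4)[80:230,230:430],(800,600),interpolation=2))
E
```

```text
[ 0.4750581  -0.36453923  0.12256578] [-0.04058339  0.26929034  0.37922855]
```

View pics/s2.png

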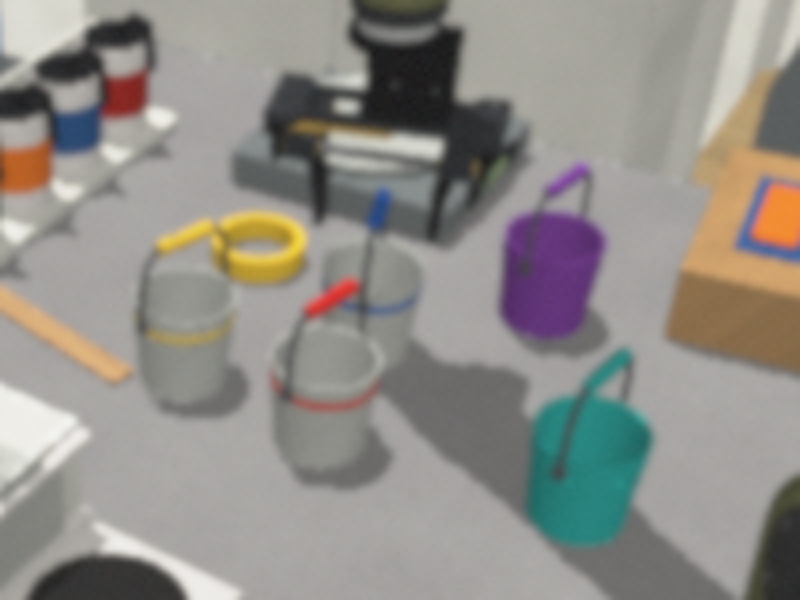

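View pics/w2.png

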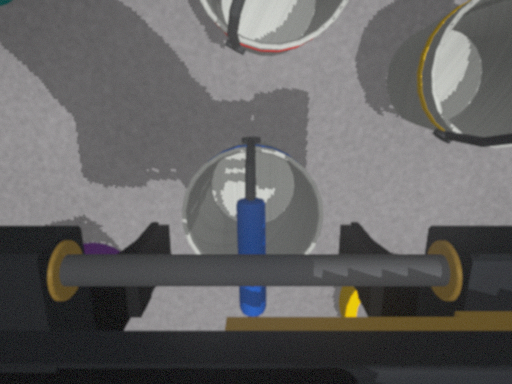

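The blue bar at wrist (252,258) lies centred between the open fingers, and nothing is touching. I close with 25 N.

Call:
arm_command --targets '[[[0,0,0.001,0,0,0,1],[0,0,0.001,0,0,0,1],[0,0,0.001,0,0,0,1],[0,0,0.001,0,0,0,1],[0,0,0.001,0,0,0,1],[0,0,0.001,0,0,0,1],[0,0,0.001,0,0,0,1],[0,0,0.001,0,0,0,1]]]' --newtons 25

```text
time_s: 3.9
tool_pos: [0.4745, -0.3641, 0.1205]
tool_rot: [-180.0, 0.0, 105.3]
force: [-0.1, 0.4, 0.5]
grip_width: 0.0311
```

Call:
arm_command --targets '[[[0,0,0,0,0,0,1],[0,0,0,0,0,0,1],[0,0,0,0,0,0,1],[0,0,0,0,0,0,1],[0,0,0,0,0,0,1],[0,0,0,0,0,0,1]]]'

```text
time_s: 4.5
tool_pos: [0.4743, -0.3641, 0.1205]
tool_rot: [-180.0, -0.0, 105.2]
force: [-0.6, 0.6, -0.1]
grip_width: 0.0123
```

It is gripped at 12.3 mm. I lift smoothly by 190 mm.

Call:
arm_command --targets '[[[0,0,-0.005,0,0,0,1],[0,0,-0.018,0,0,0,1],[0,0,-0.038,0,0,0,1],[0,0,-0.063,0,0,0,1],[0,0,-0.09,0,0,0,1],[0,0,-0.117,0,0,0,1],[0,0,-0.142,0,0,0,1],[0,0,-0.164,0,0,0,1],[0,0,-0.18,0,0,0,1],[0,0,-0.19,0,0,0,1]]]'

```text
time_s: 5.5
tool_pos: [0.475, -0.3642, 0.3131]
tool_rot: [179.9, 0.1, 105.3]
force: [0.7, -0.7, -3.7]
grip_width: 0.0123
```

```bash
python3 - <<'E'
from h import *
o=get_obs();print(o['tool_pos'],o['tool_rot'],o['force'],o['grip_width'],o['qpos'])
c=shot('scene','sc3.png');np.savez('sc3.npz',**c)
print(delta([.487,.041,.31],105.2))
E
```

```text
[ 0.47502161 -0.36419924  0.31309743] [1.79898627e+02 1.37176822e-01 1.05262327e+02] [ 0.66803077 -0.70211736 -3.66018666] 0.012310416163258403 [ 54.50017307  11.77388764 -23.25558651  81.94059921   4.64677719
  87.058165    46.7204763 ]
(array([0.3881, 0.1179, 0.0041]), array([0.15, 0.21, 0.06]))
```

View pics/sc3.png

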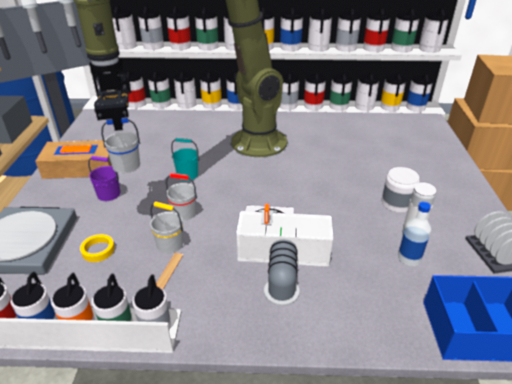

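The blue kettle hangs upright at (122,150), clear of everything. I carry it over to the pad.

Call:
arm_command --targets '[[[0.004,0.001,0,0,0,0,1],[0.012,0.0035,0,0,0,0,1],[0.023,0.007,0,0,0,0,1],[0.039,0.012,0,0,0,0,1],[0.058,0.018,0,0,0,0,1],[0.081,0.025,0,0,0,0,1],[0.108,0.033,0,0,0,0,1],[0.136,0.041,0,0,0,0,1],[0.164,0.05,0,0,0,0,1],[0.194,0.059,0,0,0,0,1]]]'

```text
time_s: 6.55
tool_pos: [0.48, -0.1585, 0.3105]
tool_rot: [-180.0, 0.0, 105.3]
force: [-0.1, -0.8, -1.9]
grip_width: 0.0122
```

Call:
arm_command --targets '[[[0.03,0.009,0,0,0,0,1],[0.058,0.018,0,0,0,0,1],[0.086,0.026,0,0,0,0,1],[0.113,0.034,0,0,0,0,1],[0.136,0.041,0,0,0,0,1],[0.155,0.047,0,0,0,0,1],[0.171,0.052,0,0,0,0,1],[0.182,0.055,0,0,0,0,1],[0.19,0.058,0,0,0,0,1],[0.194,0.059,0,0,0,0,1]]]'

```text
time_s: 7.55
tool_pos: [0.486, 0.0424, 0.3105]
tool_rot: [-180.0, 0.0, 105.3]
force: [-0.1, -0.0, -2.9]
grip_width: 0.0127
```

Call:
arm_command --targets '[[[0,0,0,0,0,0,1],[0,0,0,0,0,0,1],[0,0,0,0,0,0,1],[0,0,0,0,0,0,1]]]'

```text
time_s: 7.95
tool_pos: [0.4863, 0.0406, 0.3104]
tool_rot: [-180.0, 0.0, 105.2]
force: [-0.7, -0.0, -2.3]
grip_width: 0.0119
```

```bash
python3 - <<'E'
from h import *
o=get_obs();print(o['tool_pos'],o['tool_rot'],o['force'],o['grip_width'])
c=shot('scene','sc4.png');np.savez('sc4.npz',**c)
c=shot('side','si4.png');np.savez('si4.npz',**c)
c=shot('wrist','w4.png');np.savez('w4.npz',**c)
print(delta([.487,.041,.128],105.2))
E
```

```text
[0.48629255 0.0405773  0.31044347] [-1.79986619e+02  5.38722580e-04  1.05182113e+02] [-0.738539   -0.00954728 -2.26575629] 0.011925710655383247
(array([-1.000e-04,  7.000e-04,  1.825e-01]), array([-0.01,  0.  ,  0.02]))
```

View pics/si4.png

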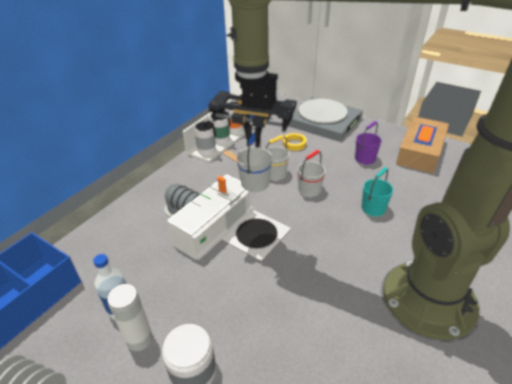

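View pics/w4.png

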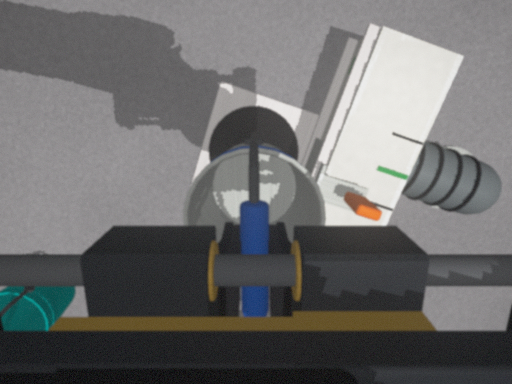

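View pics/sc4.png

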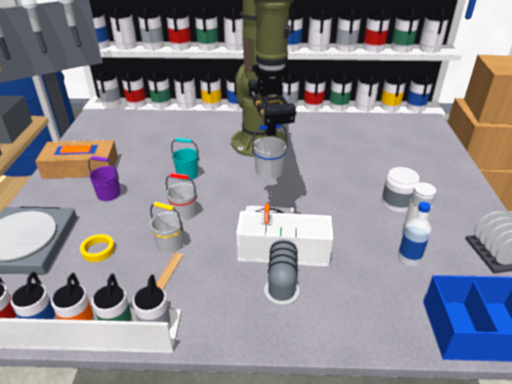

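The kettle hangs upright over the pad in all views (side: pail at (254,165), pad at (257,233)). I measure the pail axis against the pad from the clouds.

```bash
python3 - <<'E'
from h import *
for f in ['sc4.npz','si4.npz','w4.npz']:
    d=np.load(f);P=cloud(d);X,Y,Z=P[...,0],P[...,1],P[...,2]
    near=(abs(X-.487)<.09)&(abs(Y-.041)<.09)&(d['z_map']>0)
    for lo,hi in ((.266,.277),(.22,.24),(.19,.2)):
        q=P[near&(Z>lo)&(Z<hi)]
        if len(q)>15: print(f,lo,len(q),[round(float(v),1) for v in np.ravel(cv2.minEnclosingCircle(q[:,:2].astype(np.float32)*1000)[0])],q.min(0).round(3),q.max(0).round(3))
d=np.load('w4.npz');P=cloud(d);hsv=cv2.cvtColor(d['img'],cv2.COLOR_RGB2HSV).astype(int);Z=P[...,2]
m=(Z>.09)&(Z<.106)&(hsv[...,1]<40)&(P[...,0]>.53);r=cv2.minAreaRect(P[m][:,:2].astype(np.float32)*1000);print('top',m.sum(),r)
m=(hsv[...,0]<14)&(hsv[...,1]>150)&(Z>.1)&(Z<.17)&(P[...,0]>.53);print('tab',P[m].min(0),P[m].max(0),P[m].mean(0))
m=(hsv[...,0]>45)&(hsv[...,0]<85)&(hsv[...,1]>100)&(Z>.09)&(Z<.11)&(P[...,0]>.53);print('green',P[m].min(0),P[m].max(0),P[m].mean(0))
E
```

```text
sc4.npz 0.266 209 [486.1, 40.7] [ 0.441 -0.005  0.266] [0.533 0.086 0.277]
sc4.npz 0.22 235 [487.6, 42.9] [ 0.444 -0.     0.22 ] [0.532 0.082 0.24 ]
sc4.npz 0.19 72 [492.6, 40.2] [0.487 0.003 0.19 ] [0.528 0.078 0.2  ]
si4.npz 0.266 266 [488.0, 43.5] [ 0.443 -0.003  0.266] [0.531 0.089 0.277]
si4.npz 0.22 286 [486.6, 41.0] [0.446 0.001 0.22 ] [0.525 0.083 0.24 ]
si4.npz 0.19 73 [482.3, 50.0] [0.45  0.029 0.19 ] [0.513 0.08  0.2  ]
w4.npz 0.266 1540 [485.6, 43.8] [0.443 0.024 0.266] [0.53  0.087 0.277]
w4.npz 0.22 898 [485.8, 41.7] [0.448 0.005 0.22 ] [0.525 0.081 0.24 ]
w4.npz 0.19 3873 [485.9, 41.5] [0.451 0.005 0.192] [0.522 0.078 0.2  ]
top 16913 ((626.4637451171875, 122.99314880371094), (202.0967559814453, 218.465576171875), 28.110368728637695)
tab [0.59142297 0.03018519 0.15527649] [0.61451621 0.04110542 0.16002428] [0.60270207 0.03591745 0.15800437]
green [0.62111221 0.07067332 0.09889526] [0.65425515 0.07522174 0.10373966] [0.63790965 0.07312099 0.10134776]
```

It is aligned with the pad to about 1 mm. I expect contact at TCP z of about 0.1285, so I descend, slowing near the end.

Call:
arm_command --targets '[[[0,0.0005,0.006,0,0,0,1],[0,0.0005,0.02,0,0,0,1],[0,0.0005,0.042,0,0,0,1],[0,0.0005,0.068,0,0,0,1],[0,0.0005,0.094,0,0,0,1],[0,0.0005,0.119,0,0,0,1],[0,0.0005,0.141,0,0,0,1],[0,0.0005,0.158,0,0,0,1],[0,0.0005,0.169,0,0,0,1],[0,0.0005,0.174,0,0,0,1]]]'

```text
time_s: 9.1
tool_pos: [0.4857, 0.0413, 0.1348]
tool_rot: [-179.9, -0.0, 105.3]
force: [1.1, -0.6, -2.9]
grip_width: 0.0119
```

Call:
arm_command --targets '[[[0,0,0.001,0,0,0,1],[0,0,0.002,0,0,0,1],[0,0,0.003,0,0,0,1],[0,0,0.004,0,0,0,1],[0,0,0.005,0,0,0,1],[0,0,0.005,0,0,0,1],[0,0,0.005,0,0,0,1]]]'

```text
time_s: 9.8
tool_pos: [0.4868, 0.0414, 0.1316]
tool_rot: [180.0, 0.0, 105.3]
force: [0.6, -1.3, -2.5]
grip_width: 0.0121
```

Call:
arm_command --targets '[[[0,0,0.0005,0,0,0,1],[0,0,0.001,0,0,0,1],[0,0,0.0015,0,0,0,1],[0,0,0.002,0,0,0,1],[0,0,0.0025,0,0,0,1],[0,0,0.0025,0,0,0,1],[0,0,0.0025,0,0,0,1]]]'

```text
time_s: 10.5
tool_pos: [0.4867, 0.0414, 0.129]
tool_rot: [-180.0, 0.0, 105.3]
force: [0.1, -0.9, -2.4]
grip_width: 0.0119
```

Call:
arm_command --targets '[[[0,0,0.0005,0,0,0,1],[0,0,0.001,0,0,0,1],[0,0,0.001,0,0,0,1],[0,0,0.001,0,0,0,1]]]'

```text
time_s: 10.9
tool_pos: [0.487, 0.0414, 0.1284]
tool_rot: [180.0, 0.0, 105.3]
force: [-1.1, -0.4, 1.6]
grip_width: 0.0122
```

The force reading went from -2.4 to +1.6 N, so the weight now rests on the pad. I release gradually.

Call:
arm_command --targets '[[[0,0,0,0,0,0,0.68],[0,0,0,0,0,0,0.6],[0,0,0,0,0,0,0.5],[0,0,0,0,0,0,0.3],[0,0,0,0,0,0,0.1],[0,0,0,0,0,0,0.1],[0,0,0,0,0,0,0.1],[0,0,0,0,0,0,0.1],[0,0,0,0,0,0,0.1]]]'

```text
time_s: 11.8
tool_pos: [0.4868, 0.0414, 0.128]
tool_rot: [180.0, 0.0, 105.3]
force: [-0.5, 0.4, -0.1]
grip_width: 0.0394
```

```bash
python3 - <<'E'
from h import *
o=get_obs();print(o['tool_pos'],o['force'],o['grip_width'])
c=shot('wrist','w5.png')
E
```

```text
[0.48676101 0.04141104 0.12802294] [-0.48415455  0.38160073 -0.11202099] 0.03940386349633955
```

View pics/w5.png

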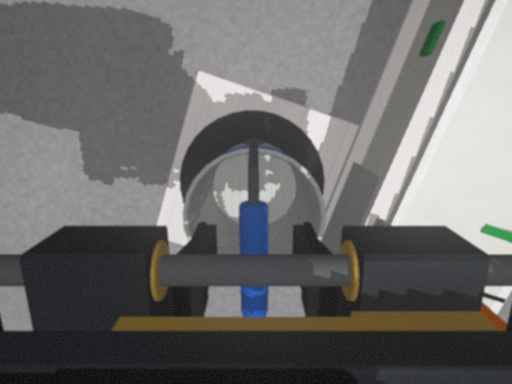

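The bar stands free between the fingers at (253,258), with the kettle on the pad. I withdraw straight up.

Call:
arm_command --targets '[[[0,0,-0.006,0,0,0,0.1],[0,0,-0.018,0,0,0,0.1],[0,0,-0.036,0,0,0,0.1],[0,0,-0.06,0,0,0,0.1],[0,0,-0.085,0,0,0,0.1],[0,0,-0.11,0,0,0,0.1],[0,0,-0.13,0,0,0,0.1],[0,0,-0.14,0,0,0,0.1],[0,0,-0.14,0,0,0,0.1]]]'

```text
time_s: 12.75
tool_pos: [0.4876, 0.0415, 0.2698]
tool_rot: [179.8, 0.1, 105.3]
force: [0.9, 0.4, -0.7]
grip_width: 0.0392
```

```bash
python3 - <<'E'
from h import *
o=get_obs();print(o['tool_pos'],o['force'],o['tool_rot'],o['qpos'],o['time_s'])
for n in ['scene','side','wrist']:
    d=shot(n,n+'6.png');np.savez(n+'6.npz',**d)
    P=cloud(d);X,Y,Z=P[...,0],P[...,1],P[...,2];hsv=cv2.cvtColor(d['img'],cv2.COLOR_RGB2HSV).astype(int);H,S=hsv[...,0],hsv[...,1]
    near=(abs(X-.487)<.065)&(abs(Y-.041)<.07)&(d['z_map']>0)
    for lo,hi in ((.083,.097),(.04,.06),(.012,.025)):
        q=P[near&(Z>lo)&(Z<hi)]
        if len(q)>15: print(n,lo,len(q),np.round(cv2.minEnclosingCircle(q[:,:2].astype(np.float32)*1000)[0],1))
    q=P[near&(H>100)&(H<122)&(S>130)&(Z>.13)&(Z<.16)];print('grip',q.mean(0) if len(q) else 0)
    q=P[(H<14)&(S>150)&(Z>.1)&(Z<.17)&(abs(X-.605)<.04)&(abs(Y-.04)<.03)];print('tab',q.min(0),q.max(0))
E
```

```text
[0.48762826 0.04154403 0.26984456] [ 0.86861878  0.41551279 -0.74467631] [1.79831226e+02 8.07630542e-02 1.05254729e+02] [ 36.22275194  -1.40573706 -42.99877209  99.86418384  -0.91496331
  80.98628649   8.62788294] 12.75
scene 0.083 179 [503.9  27. ]
scene 0.04 112 [485.   42.5]
grip [0.49079725 0.04340913 0.14948324]
tab [0.59587948 0.03261639 0.1069698 ] [0.62034924 0.04136976 0.15732744]
side 0.083 229 [507.5  29.6]
side 0.04 232 [487.3  41.7]
side 0.012 83 [481.4  51.6]
grip [0.48521501 0.04199619 0.15450297]
tab [0.59084775 0.03496574 0.11257877] [0.61173118 0.04408778 0.16085542]
wrist 0.083 1250 [501.4  34.2]
wrist 0.04 495 [486.9  40.3]
wrist 0.012 1494 [506.4  18.2]
grip [0.48675748 0.04045879 0.15394647]
tab [0.5914598  0.0365312  0.15447491] [0.60757119 0.04137473 0.15955956]
```

View pics/side6.png

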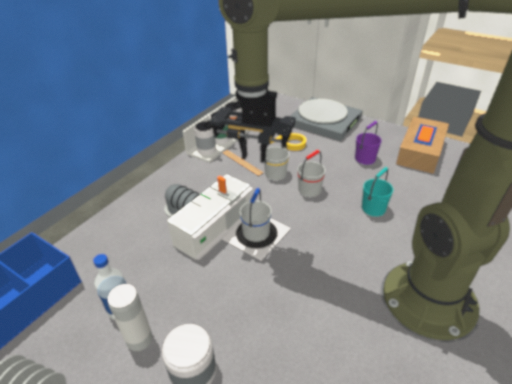

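View pics/wrist6.png

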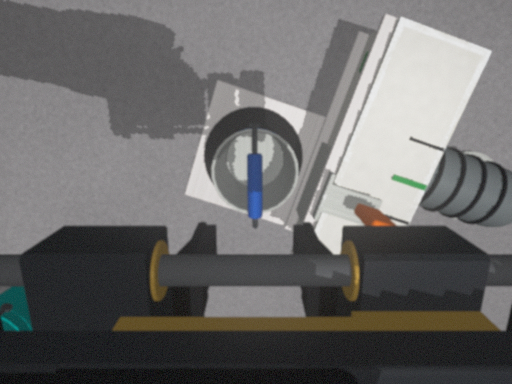

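The side view shows the kettle upright and centred on the pad at (256,222), released, with the gate still shut. Next I move above the tab at about (0.603, 0.0385) with yaw 176.2°.

```bash
python3 - <<'E'
from h import *
print(delta([.603,.0385,.215],176.2))
E
```

```text
(array([-0.0334,  0.112 ,  0.0521]), array([-6.000e-02, -7.000e-02, -7.095e+01]))
```

Call:
arm_command --targets '[[[-0.004,0.012,0,0,0,-7,0],[-0.01,0.034,0,0,0,-15,0],[-0.018,0.06,0.005,0,0,-23,0],[-0.025,0.085,0.015,0,0,-31,0],[-0.031,0.103,0.03,0,0,-39,0],[-0.033,0.112,0.045,0,0,-47,0],[-0.033,0.112,0.052,0,0,-55,0],[-0.033,0.112,0.052,0,0,-63,0],[-0.033,0.112,0.052,0,0,-71,0],[-0.033,0.112,0.052,0,0,-71,0]]]'

```text
time_s: 13.9
tool_pos: [0.6027, 0.039, 0.2144]
tool_rot: [180.0, -0.2, 176.3]
force: [0.3, 0.1, 0.5]
grip_width: 0.0432
```

```bash
python3 - <<'E'
from h import *
o=get_obs();print(o['tool_pos'],o['force'],o['tool_rot'],o['qpos'])
for n in ['wrist']:
    d=shot(n,n+'7.png');P=cloud(d);X,Y,Z=P[...,0],P[...,1],P[...,2];hsv=cv2.cvtColor(d['img'],cv2.COLOR_RGB2HSV).astype(int);H,S=hsv[...,0],hsv[...,1]
    q=P[(H<14)&(S>150)&(Z>.1)&(Z<.17)&(abs(X-.605)<.04)&(abs(Y-.04)<.03)];print('tab',len(q),q.min(0),q.max(0)) 
    m=(H>45)&(H<85)&(S>100)&(Z>.09)&(Z<.11)&(X>.53)
    if m.sum():
        q=P[m];print('green',q.min(0),q.max(0),cv2.minAreaRect(q[:,:2].astype(np.float32)*1000))
print(delta([.603,.0385,.119],176.2))
E
```

```text
[0.60270337 0.03899323 0.21442374] [0.29338269 0.12114771 0.49067408] [ 1.79973283e+02 -1.59686572e-01  1.76293011e+02] [ 34.50617966  19.84665359 -50.60632227  89.17844042  15.45415904
  78.48775754  68.72571203]
tab 377 [0.59177808 0.02965973 0.15588274] [0.61599556 0.03956016 0.16006724]
green [0.62058891 0.07036502 0.09962851] [0.65390206 0.07559816 0.1031023 ] ((637.2847900390625, 72.8276138305664), (3.505176544189453, 33.36704635620117), 85.60401153564453)
(array([-0.0002, -0.0004,  0.0958]), array([ 0.02, -0.13, -0.11]))
```

View pics/wrist7.png

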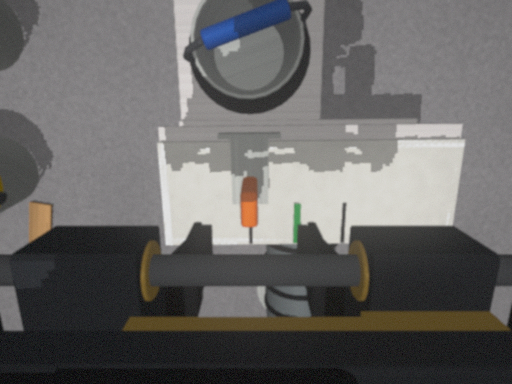

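The tab top is at wrist (249,202), between the open fingers, with the green mark at (297,222). The wrist cloud puts the tab at y of about 0.036, so I nudge −3 mm while descending.

Call:
arm_command --targets '[[[-0.001,-0.003,0.01,0,0,0,0],[-0.001,-0.003,0.03,0,0,0,0],[-0.001,-0.003,0.05,0,0,0,0],[-0.001,-0.003,0.07,0,0,0,0],[-0.001,-0.003,0.085,0,0,0,0],[-0.001,-0.003,0.093,0,0,0,0],[-0.001,-0.003,0.096,0,0,0,0],[-0.001,-0.003,0.096,0,0,0,0],[-0.001,-0.003,0.096,0,0,0,0]]]'

```text
time_s: 14.85
tool_pos: [0.6049, 0.0361, 0.1209]
tool_rot: [180.0, 0.1, 176.2]
force: [0.7, -0.6, -0.1]
grip_width: 0.0437
```

Call:
arm_command --targets '[[[0,0,0,0,0,0,1],[0,0,0,0,0,0,1],[0,0,0,0,0,0,1],[0,0,0,0,0,0,1],[0,0,0,0,0,0,1],[0,0,0,0,0,0,1],[0,0,0,0,0,0,1],[0,0,0,0,0,0,1],[0,0,0,0,0,0,1],[0,0,0,0,0,0,1]]]' --newtons 40

```text
time_s: 15.85
tool_pos: [0.6043, 0.0354, 0.1201]
tool_rot: [-180.0, -0.0, 176.2]
force: [-1.4, -4.2, 1.9]
grip_width: 0.0114
```

```bash
python3 - <<'E'
from h import *
o=get_obs();print(o['tool_pos'],o['force'],o['tool_rot'],o['grip_width'])
for n in ['scene','side']:
    d=shot(n);cv2.imwrite('pics/%s8.png'%n,cv2.resize(cv2.cvtColor(d['img'],4)[150:260,150:300],(750,550),interpolation=2))
shot('wrist','wrist8.png')
E
```

```text
[0.6042745  0.03537288 0.12011753] [-1.36419238 -4.214483    1.85756715] [-1.79950611e+02 -3.16884867e-03  1.76236848e+02] 0.011355855909337598
```

View pics/side8.png

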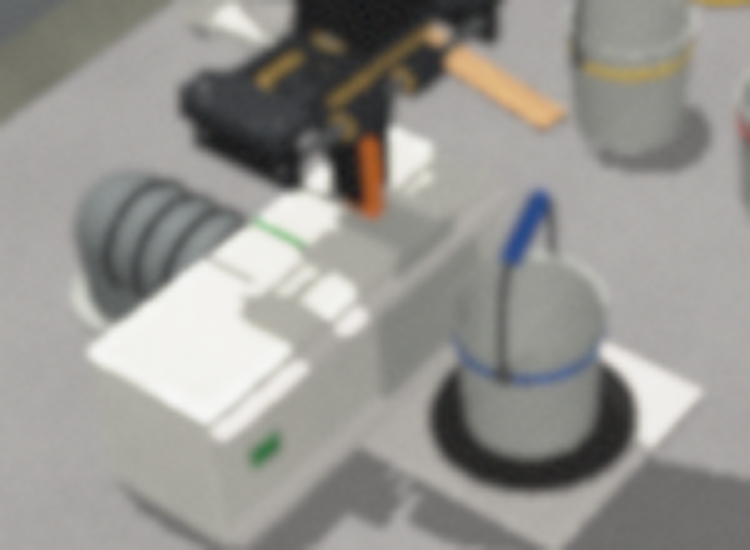

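View pics/wrist8.png

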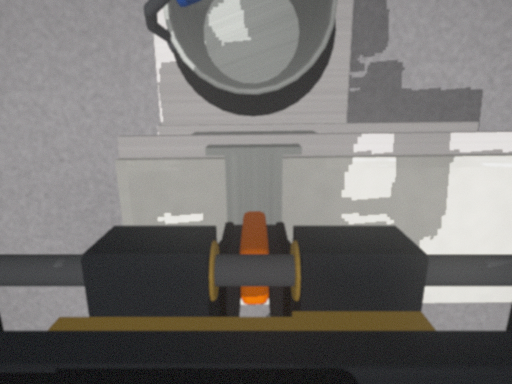

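The tab is gripped at wrist (254,255), with the gate practically shut. I slide 40 mm along tool +y.

Call:
arm_command --targets '[[[0,0.002,0,0,0,0,1],[0,0.006,0,0,0,0,1],[0,0.011,0,0,0,0,1],[0,0.016,0,0,0,0,1],[0,0.021,0,0,0,0,1],[0,0.026,0,0,0,0,1],[0,0.031,0,0,0,0,1],[0,0.035,0,0,0,0,1],[0,0.038,0,0,0,0,1],[0,0.04,0,0,0,0,1]]]'

```text
time_s: 17.0
tool_pos: [0.6064, 0.0744, 0.1201]
tool_rot: [-179.8, -0.1, 176.2]
force: [-4.0, -7.9, 6.1]
grip_width: 0.0116
```

Call:
arm_command --targets '[[[0,0,0,0,0,0,1],[0,0,0,0,0,0,1],[0,0,0,0,0,0,1],[0,0,0,0,0,0,1],[0,0,0,0,0,0,1]]]'

```text
time_s: 17.5
tool_pos: [0.6064, 0.0744, 0.1201]
tool_rot: [-179.8, -0.1, 176.2]
force: [-3.1, -7.6, 5.9]
grip_width: 0.0119
```

```bash
python3 - <<'E'
from h import *
o=get_obs();print(o['tool_pos'],o['force'],o['tool_rot'],o['grip_width'])
y=np.radians(86.2);ax=np.array([np.cos(y),np.sin(y)])
for n in ['scene','side','wrist']:
    d=shot(n,n+'9.png')
    P=cloud(d);X,Y,Z=P[...,0],P[...,1],P[...,2];hsv=cv2.cvtColor(d['img'],cv2.COLOR_RGB2HSV).astype(int);H,S=hsv[...,0],hsv[...,1]
    q=P[(H<14)&(S>130)&(Z>.1)&(Z<.17)&(abs(X-.605)<.04)&(abs(Y-.07)<.05)]
    if len(q): print(n,'tab',len(q),q.min(0),q.max(0),q.mean(0),'s',(q[:,:2]@ax).min(),(q[:,:2]@ax).max())
    q=P[(H>45)&(H<85)&(S>60)&(Z>.09)&(Z<.11)&(abs(X-.635)<.04)&(abs(Y-.07)<.04)]
    if len(q): print('green',len(q),'s',(q[:,:2]@ax).min(),(q[:,:2]@ax).max())
    if n!='wrist':cv2.imwrite('pics/%s9c.png'%n,cv2.resize(cv2.cvtColor(d['img'],4)[150:260,150:300] if n=='side' else cv2.cvtColor(d['img'],4)[170:280,210:360],(750,550),interpolation=2))
print('tcp s',o['tool_pos'][:2]@ax)
E
```

```text
[0.60638276 0.07439815 0.12007577] [-3.14737411 -7.60751668  5.93718958] [-1.79835819e+02 -7.69215151e-02  1.76201552e+02] 0.011866655499172608
scene tab 113 [0.597118   0.06678489 0.10519063] [0.62294884 0.08387981 0.16903381] [0.61618675 0.07525763 0.13970657] s 0.10743982925124113 0.12430552905174028
green 15 s 0.11505492880467638 0.11875859434104565
side tab 72 [0.5933689  0.06476151 0.11400452] [0.60363811 0.08450384 0.16241125] [0.59744502 0.07725254 0.14065536] s 0.10432741425991389 0.12404804817326058
wrist tab 1325 [0.59222909 0.06801701 0.11054253] [0.61826201 0.0807987  0.16145719] [0.59798866 0.07463632 0.14429984] s 0.10766090237872754 0.12031064597322472
tcp s 0.11442193393706288
```

View pics/side9c.png

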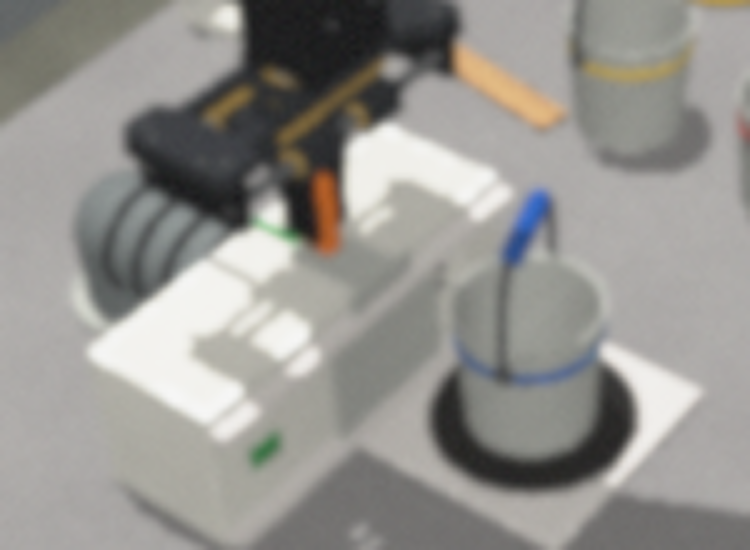

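View pics/scene9c.png

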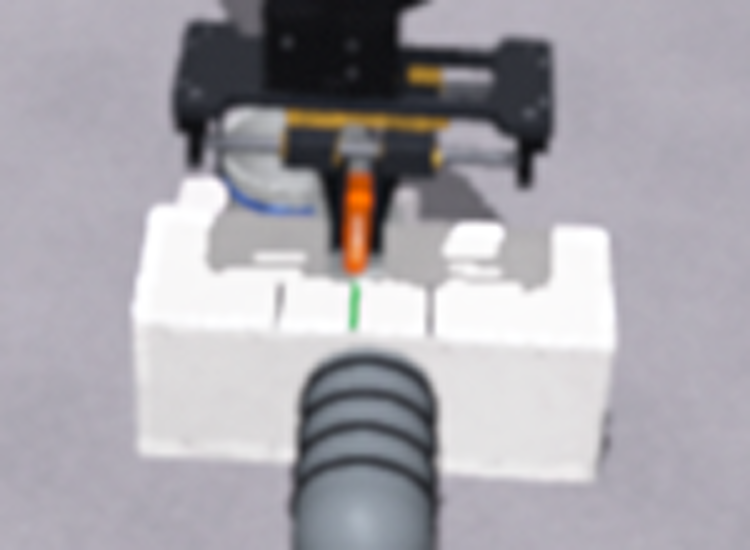

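View pics/wrist9.png

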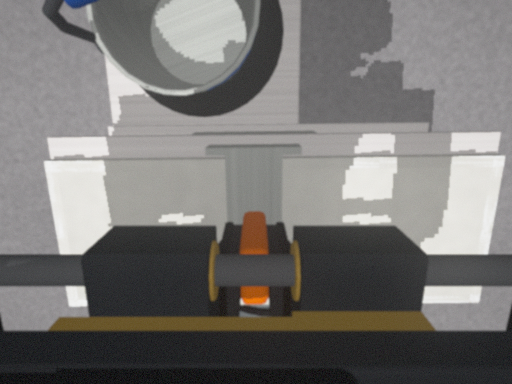

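Tab and green mark are level in the scene crop: tab foot at (354,270), mark top at (356,286). The measured travel is 39.1 mm and the force is 7.6 N, so I add 0.8 mm.

Call:
arm_command --targets '[[[0,0.0005,0,0,0,0,1],[0,0.0009,0,0,0,0,1],[0,0.0009,0,0,0,0,1],[0,0.0009,0,0,0,0,1],[0,0.0009,0,0,0,0,1],[0,0.0009,0,0,0,0,1]]]'

```text
time_s: 18.25
tool_pos: [0.6064, 0.075, 0.1201]
tool_rot: [-179.8, -0.1, 176.2]
force: [-3.6, -8.0, 5.7]
grip_width: 0.0116
```

```bash
python3 - <<'E'
from h import *
for n in ['scene','side']:
    d=shot(n,n+'10.png')
    if n=='scene': cv2.imwrite('pics/scene10c.png',cv2.resize(cv2.cvtColor(d['img'],4)[195:240,245:305],(800,600),interpolation=2))
    P=cloud(d);X,Y,Z=P[...,0],P[...,1],P[...,2]
    near=(abs(X-.487)<.065)&(abs(Y-.041)<.07)&(d['z_map']>0)
    q=P[near&(Z>.04)&(Z<.06)];print(n,len(q),np.round(cv2.minEnclosingCircle(q[:,:2].astype(np.float32)*1000)[0],1) if len(q) else 0)
o=get_obs();print(o['tool_pos'],o['force'],o['grip_width'],o['time_s'])
E
```

```text
scene 43 [476.8  29.6]
side 238 [488.4  42.2]
[0.60645033 0.0750196  0.12012259] [-3.45048946 -7.13620369  6.30813104] 0.011678934984170001 18.35
```

View pics/scene10c.png

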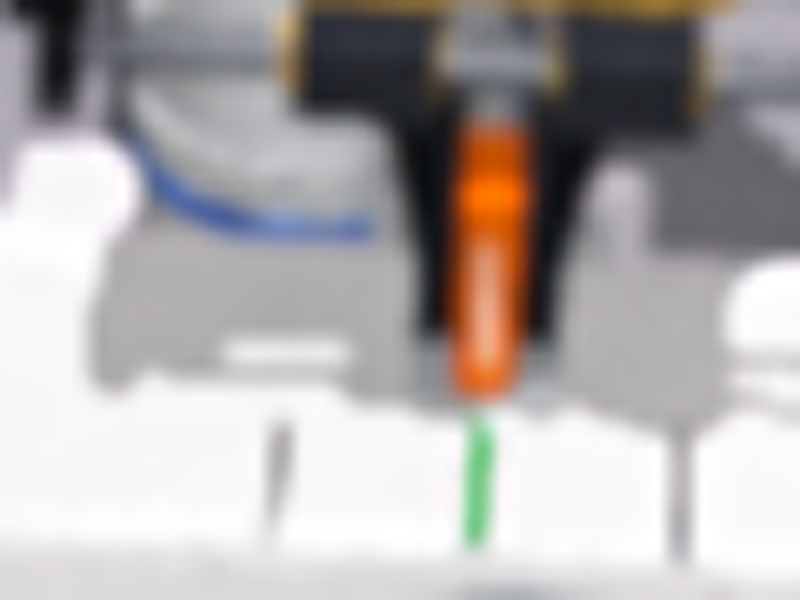

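View pics/scene10.png

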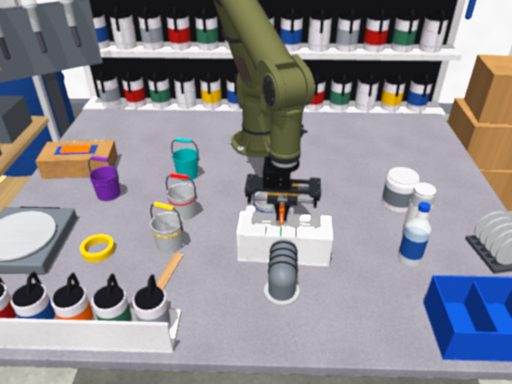

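The tab foot (crop (484,385)) is centred on the green mark (482,430). The kettle is upright on the pad and the bystanders have not moved, so I hand in while holding.

```bash
python3 - <<'E'
from h import *
print(sign_off())
E
```

```text
the job is handed in; nothing more can be done
None
```

I lifted the blue-grip kettle by its handle, set it down upright on the black pad and let go. I then gripped the orange tab, slid the gate to the green mark, and handed the job in at about 18.4 s with the arm still holding it there.

**Kettle:** right after release all three cameras put the pail's axis within about 2.5 mm of the pad centre. In the last check the side camera put it about 2 mm off. The scene camera's last fit was about 15 mm off, but the arm and extractor hid most of the pail (43 points), so I set it aside.

**Gate:** the gripper moved 39.7 mm from where it first closed on the tab. The last two readings of the gate's pull along its travel were 8.0 and 7.1 N, against 7.8 N expected at half open. The last close-up shows the tab centred on the green mark. I estimate the opening is good to about 1–2 mm.

**Forces and surroundings:** while holding, the wrist also showed about 6 N up and 3.5 N sideways, far under the limits. No bystander appeared to have moved in the last picture.

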